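Seat the vial plate on the three-ball nest

TASK

Pick up the T-shaped vial plate by its upright grip and set it on the aluminium nest, stem over stem, so that its three V-shoes sit on the three balls; then press it gently, without slamming, down past the two sprung plungers until they snap over its edges and pull it fully home, level on all three balls. Let go of it so that it settles by itself on the balls, and only then bed it with a steady push of about 20 N straight down on the top of its grip for a second (never over 25 N) and leave it; keep the plate upright all along and leave the other things on the bench where they are.

Things in the scene. Friction and masses are not known exactly. Their poses are not given: they have to be found in the camera images.
- plate_grip (a point): Centre of the plate's black grip, an upright fin 50 mm long (x), 16 mm thick (y), 48 mm tall; this point is 24 mm below its flat top, 24 mm above the plate's top face, 46.8 mm above the plate's underside (its feet, on the bench at the start). Axes: x along the plate's stem, from crossbar to stem end; z up.
- plate: The loose plate (0.36 to 0.6 kg), a dark steel T 10 mm thick; origin under its feet, 46.8 mm below plate_grip, same axes. Crossbar x -52 to 22, y +-57 mm; stem 38 mm wide to x = 80. Fixed on top at (60,0), (-36,+-34): capped vials, 24 mm wide, 32 mm high. Below: three 45-degree V-shoes at (-30,+-42), (60,0), pointing at the origin. At y = +-60, x +-14: round edge rails of 6 mm.
- nest_home (a point): Where plate_grip lies when the plate is fully home on the nest; axes as the plate's must be (x towards the nest's stem end). Three fixed steel balls of 16 mm diameter stand at (-30, 42), (-30, -42), (60, 0) mm from it, centres 45.3 mm lower; the V-shoes take them from up to 6 mm off-centre. Balls and plunger noses are slippery (friction 0.1).
- nest: The fixed nest, a T-shaped aluminium pedestal (crossbar 80 x 116 mm, stem 44 mm wide to x = 85) with the three balls on top; origin 99.3 mm below nest_home, same axes. Its height differs by up to 15 mm from start to start. Posts at x = 0, y = +-78 to 98 mm, top 19 mm below nest_home, carry the plungers.
- plunger_left (a joint): Spring plunger at the nest's +y side: outward travel in m, 0 out to 0.007 pushed back; 10 N when out, plus 0.4 N/mm. Its 10 mm ball nose lies 66 mm from the nest's middle, 25 mm below nest_home. The plate's rails meet the noses some 9 mm above home; pushing past takes about 10 to 20 N beside the plate's weight; 4 mm above home it snaps and the noses press the plate home.
- plunger_right (a joint): The same at the nest's -y side.
- spare_vial: Bystander: loose clear vial with white cap, 30 mm diameter, 55 mm tall; origin under its centre.
- tube_carton: Bystander: white carton of capped tubes, 82 x 82 mm, about 75 mm tall; origin under its centre.
- tube_tray: Bystander: white foam tray of red-brown capped tubes, 66 x 125 mm, about 69 mm tall; origin under its centre.
There are look-alikes about, which are no part of the job. Of the things like the plate, leave any that is blue; of the rest the larger one is meant.

How it is judged:
On the way, in this order (a step that is already met when the one before it is completed fails the run):
1. the plate is lifted clear of the bench (height (world z) of plate above 0.03 m), for 0.1 s.
2. the plate, let go, has settled fully home on the three balls (horizontal distance between plate_grip and nest_home below 0.003 m and z of plate_grip in the frame of nest_home between -0.002 and 0.002 m and angle between the x axis of plate_grip and the x axis of nest_home, either way round below 0.04 rad and angle between the z axis of plate_grip and the z axis of nest_home, either way round below 0.025 rad and contact force between the fingers and plate below 0.1 N), for 0.2 s.
3. the plate, home, is bedded with a steady push of about 20 N for at least 0.5 s (with the weight and the springs, which make 28 N, some 41 N of contact force) (horizontal distance between plate_grip and nest_home below 0.003 m and z of plate_grip in the frame of nest_home between -0.002 and 0.002 m and angle between the x axis of plate_grip and the x axis of nest_home, either way round below 0.04 rad and angle between the z axis of plate_grip and the z axis of nest_home, either way round below 0.025 rad and contact force between plate and nest above 39 N), for 0.5 s.
At the end, for the whole second after the job is handed in: After its bedding push the plate rests, let go and still, fully home on the nest: plate_grip within 3 mm of nest_home horizontally and 2 mm in height, its x axis within 0.04 rad and its upright within 0.025 rad of the nest's (all of step 2 and linear speed of plate below 0.01 m/s); the robot touches nothing.
It fails at once if the hand forces the plate against the nest too hard: a push of over about 27 N when home (contact force between plate and nest above 48 N and contact force between the fingers and plate above 1 N).
It fails at once if the plate is slammed or dropped onto the nest (contact force between plate and nest above 90 N).
It fails at once if the plate is tipped more than 0.5 rad (angle between plate_grip's own z axis and vertical above 0.5 rad).
It fails at once if the arm presses on the nest with more than 25 N (contact force between the arm and nest above 25 N).
It fails at once if a bystander (spare vial, tube carton, tube tray) is moved more than 20 mm (distance of any of spare_vial, tube_carton, tube_tray from where it was at the start of the episode above 0.02 m).
It also fails if it takes over 72 s, if anything falls off the work surface, if the arm or the gripper's body presses on something with over 40 N, if the wrist force passes 120 N, or if a joint passes its speed limit or range.

ROBOT

A 7-joint arm with a two-finger parallel gripper is mounted at the origin on the work surface. World frame = base frame: x ahead of the robot, y to its left, z up, the work surface at z = 0. Lengths are in m, angles in rad, forces in N, time in s.
With the tool pointing down it reaches from about 0.425 to 0.925 m from the base axis. Payload 6.8 kg.
Tool frame: the origin (TCP) lies midway between the tips of the shut fingers; the grasp point (between the pads) lies 19 mm behind it; z points along the fingers, y is the direction in which the jaws open and shut (so a half turn about z gives the same grasp; the last joint's range is limited). The gripper opens to 85 mm and grips with 20 to 120 N. Pads are 22 mm wide; open, the fingers measure 114 mm over their backs; the gripper's body (76 mm by 85 mm) begins 54 mm behind the grasp point. The pads swing forward as they close: fully open they stand 13 mm farther back than shut.
Start: joints at [1.13, 0.477, 0.022, 1.555, -0.011, 1.109, -0.083], TCP at [0.221, -0.638, 0.2] pointing down, gripper open.
Joint ranges: [-2.96, 2.96], [-0.34, 2.1], [-1.41, 1.46], [0.24, 2.44], [-1.37, 4.51], [0.17, 1.92], [-2.96, 2.96]. Speed limits (rad/s): [2.39, 2.39, 3.14, 3.14, 3.14, 3.14, 3.14].

INTERFACE

Orientations are given as a rotation vector (axis times angle).
In Python, from bench import r gives the robot as it stands. The module is installed in compiled form; this text tells all that it offers.
- The arm moves only by the tool play_rows, never from a script. Its argument "plan" is a list of rows, each a list of 7 numbers: the shift along the world's x, y, z in mm, then the turn, a rotation vector about the world's x, y, z in rad, then the finger opening in mm, from 0 to 85.4. A call has 1 to 12 rows; each row is the pose to reach, as a shift and turn from the pose commanded when the call began; what a row does not reach only later rows make up. A row lasts 1/10 s, in which the tool goes at most 50 mm and 8.59 degrees, less where a joint would pass 70% of its speed; a pose out of reach is approached as far as the arm can. A call with a gripper value outside its range is refused whole. The fingers move at their own pace and stop on an object; "grip_force" is the grip in N (left out, the last holds). Time passes only in rows, so rows that repeat a pose let the fingers close. It gives the time, the measured TCP pose, the force and the opening at its end, in the units of the state.
- r.get_obs(): the state, without advancing time (a new reading comes with each control period).
- r.grab_frame(name): name is "scene" or "top" or "wrist"; returns a dict with "color" (420x560x3 uint8, blue, green, red), "z_map" (420x560 float32, m along the optical axis (not along the pixel's ray), 0 where there is no reading), "camera_matrix" (3x3 intrinsics, pixels), "R" (3x3) and "t" (3): a world point X has camera coordinates R X + t. Camera axes: x right, y down, z forward; pixel columns grow to the right and rows downward; lengths in m; the calibration is good to about 2 mm. A picture is of the moment at which its call begins.
- r.hand_in(): hands the job in, once; it reports no verdict.
The state is a dict: "clock": time; "joints": joint angles; "qvel": joint speeds; "tau": joint torques, N m; "tcp_pos": TCP position; "orientation": TCP orientation; "contact_force": force on the tool from outside, world axes, zero at the start; "moment": the same for the moment, N m; "grip_width": finger opening in m.
Only numpy, scipy, OpenCV 4.12 (cv2) and the standard library are available. Lean on these libraries where they do the work, as an engineer would, in place of code of your own. Each camera call takes 0.05 s, during which the arm holds its last target.

## Working session

There is one attempt and no reset: what is moved stays moved. The work goes in short steps, Python scripts to look and compute and a tool call to move; the robot and the scene stay as the last step left them, time stands still between calls to the robot, and variables do not carry over. Pictures are saved under pics/ and viewed, and the job is handed in when it is done.

Besides the shell and the picture viewer there is one more tool, called after "Emit:" as name([rows], argument=value, ...), one row to a line, values as JSON. play_rows: Moves the arm, as the interface text tells. Its arguments: {"type":"object","properties":{"plan":{"type":"array"},"grip_force":{"type":"number"}},"required":["plan"]}

```bash
mkdir -p pics; python3 - <<'E'
from bench import r
import cv2,numpy as np
o=r.get_obs();print({k:np.round(v,3) for k,v in o.items()})
for n in("scene","top","wrist"):
    f=r.grab_frame(n);cv2.imwrite(f"pics/{n}0.png",f["color"]);np.savez(f"{n}0.npz",**f)
    C=-f["R"].T@f["t"];print(n,C.round(3),f["R"].round(3).tolist(),f["camera_matrix"].round(1).tolist())
E
```

```text
{'clock': np.float64(0.0), 'joints': array([ 1.13 ,  0.478,  0.022,  1.556, -0.011,  1.109, -0.083]), 'qvel': array([ 0.002, -0.   , -0.   , -0.   ,  0.   ,  0.002, -0.   ]), 'tau': array([-1.0000e-03, -5.9647e+01,  1.6070e+00, -2.8120e+01,  1.2000e-02,
        9.0000e-03,  0.0000e+00]), 'tcp_pos': array([ 0.22 , -0.637,  0.199]), 'orientation': array([-3.096e+00, -5.200e-01,  1.000e-03]), 'contact_force': array([-1.26 , -0.756,  0.344]), 'moment': array([0.023, 0.025, 0.002]), 'grip_width': np.float64(0.085)}
scene [ 1.45  -0.238  0.76 ] [[0.267, 0.964, -0.012], [0.563, -0.166, -0.81], [-0.783, 0.209, -0.587]] [[513.8, 0.0, 286.2], [0.0, 513.8, 210.3], [0.0, 0.0, 1.0]]
top [ 0.422 -0.026  0.961] [[-0.019, -1.0, -0.004], [-0.987, 0.02, -0.159], [0.159, 0.001, -0.987]] [[449.3, 0.0, 285.8], [0.0, 449.3, 211.7], [0.0, 0.0, 1.0]]
wrist [ 0.286 -0.616  0.373] [[0.328, -0.945, -0.002], [-0.906, -0.315, 0.283], [-0.268, -0.091, -0.959]] [[303.0, 0.0, 281.7], [0.0, 303.0, 209.0], [0.0, 0.0, 1.0]]
```

View pics/scene0.png

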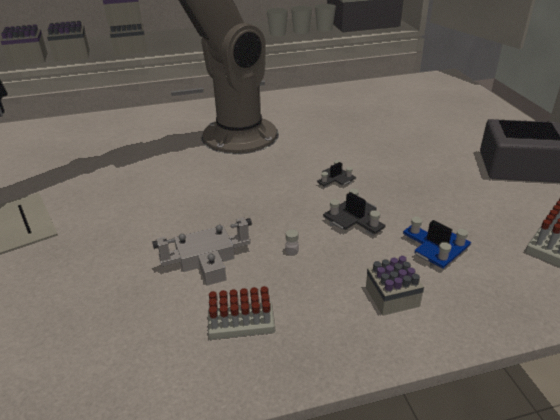

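View pics/top0.png

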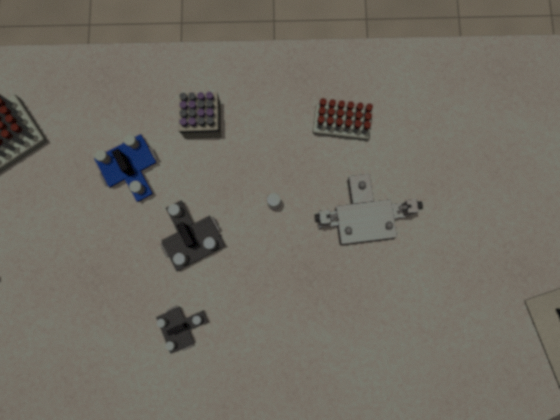

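View pics/wrist0.png

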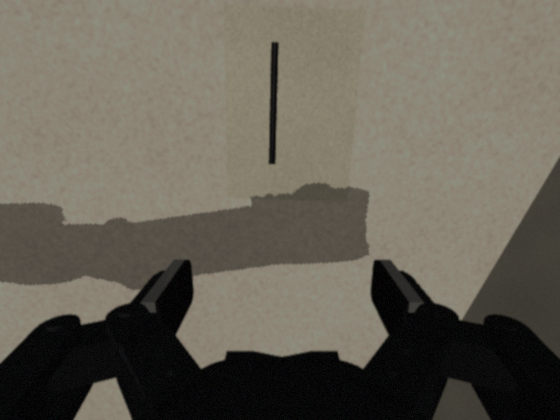

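The scene shows the robot, with the nest at scene (205,245). The grey plate sits between a small grey look-alike and a blue one. In the top view the target plate is at about (190,238), the nest at about (366,215) with its stem up, and the spare vial at (274,201). Next I'll measure them.

```bash
cat > h.py <<'E'
import numpy as np,cv2
def cloud(f):
    z=f["z_map"].astype(float);K=f["camera_matrix"];v,u=np.mgrid[:z.shape[0],:z.shape[1]]
    P=np.stack([(u-K[0,2])/K[0,0]*z,(v-K[1,2])/K[1,1]*z,z],-1)
    X=(P-f["t"])@f["R"]; X[z<=0]=np.nan
    return X
def crop(f,u0,u1,v0,v1,s,name):
    c=f["color"][v0:v1,u0:u1];cv2.imwrite(name,cv2.resize(c,None,fx=s,fy=s,interpolation=cv2.INTER_CUBIC))
E
python3 - <<'E'
from h import *
f=dict(np.load("top0.npz"))
X=cloud(f)
print("bench z",np.nanmedian(X[280:330,270:330,2]))
a=cv2.convertScaleAbs(f["color"],alpha=1.8)
f["color"]=a
crop(f,150,240,190,280,6,"pics/pl.png");crop(f,300,440,165,255,5,"pics/ne.png")
np.set_printoptions(linewidth=250,precision=0,suppress=True)
print(X[200:276:3,155:230:3,2]*1000)
print(X[170:250:3,310:430:4,2]*1000)
E
```

```text
bench z -8.278324733622993e-05
[[ 0. -1. -1.  3.  1.  2. -1. -0. 21. -1. -2.  1. -2.  0.  0. -1.  3.  0. -0. -1.  2. -1. -3.  0.  6.]
 [-3. -0.  2.  0.  1. -2.  1. 26. 21. 21. -1.  2. -3.  1. -1.  2. -1.  1. -0. -2. -1. -4. -2.  1. -0.]
 [-2.  0. -1. -2. -1. 57. 54. 55. 24. 23.  2.  3. -1. -1.  0. -0.  3. -2. -2. -3.  0. -4. -2.  0. -0.]
 [ 3.  1. -1.  1. 21. 56. 56. 59. 49. 21. 22. -0.  2. -2. -2. -2.  1.  1. -3. -1. -1. -1.  1.  1. -1.]
 [-1. -0.  2.  1. 22. 52. 53. 56. 38. 19. 24.  3.  2. -2.  0.  1. -0. -1. -1.  1. -2. -1.  1. -1.  1.]
 [-3. -1.  0.  0.  0. 25. 46. 38. 26. 21. 20. 19. -4.  1.  1.  0.  2.  1.  2. -2. -0.  2. -0. -2.  0.]
 [-0.  0.  0.  1. -0. 22. 22. 23. 25. 21. 21. 22.  3. -2.  2. -2. 23. 24. 24. 20.  0.  0. -3.  0. -2.]
 [-0.  2.  0. -5.  2. -2. 24. 23. 21. 23. 23. 23. 22. -1. 25. 23. 24. 23. 22. 19. 20.  2.  3. -1. -2.]
 [-1. -2.  1. -1. -1.  0. 25. 24. 70. 74. 49. 23. 25. 23. 23. 25. 21. 23. 23. 23. 20. -2. -1. -2.  1.]
 [ 1.  0. -1. -2. -1. -1.  2. 22. 71. 67. 72. 32. 23. 24. 20. 24. 21. 22. 23. 23. 23. 20. -2. -0.  2.]
 [ 2. -2. -2. -1.  2. -1. -1. 19. 71. 6
[... 4231 characters left out ...]
51. 37. 40. 37. 38. 41. 41. 40. 38. 38. 38. 40. 40.  2.  2.  1.  4. -2. -1.  2.  0.]
 [ 2. -1.  1.  3.  0.  0. nan 12. 38. 39. 39. 38. 38. 37. 39. 40. 39. 39. 36. 39. 36. 39. -0. -3.  0.  0. -1. -0. -5.  3.]
 [ 1. -2.  4.  1. -1. -0. -1.  3. 41. 38. 39. 41. 39. 40. 38. 36. 38. 29. 16.  2. -1.  1. -2.  0.  0.  1. -1.  1.  1.  1.]
 [ 1.  2. -0.  1.  0.  2.  1.  1. 38. 36. 40. 30. 20.  2. -2. -0. -2.  1. -2.  3.  1.  1. -1. -2. -0. -1. -3. -1. -1. -1.]
 [-1. -3.  2.  1.  0.  1. -1. -0.  2.  2. -1.  1.  1.  1.  3. -1.  1.  0. -2. -2. -0.  0.  1.  2.  2. -1.  0.  3. -0. -1.]
 [ 0.  4.  1. -1.  1.  4.  1.  1.  0. -2.  2. -1. -1. -1.  1. -0.  1.  1. -0. -2. -2.  1.  3.  1.  4.  2.  4.  2.  0.  1.]]
```

```bash
python3 - <<'E'
from h import *
f=dict(np.load("scene0.npz"));f["color"]=cv2.convertScaleAbs(f["color"],alpha=1.6)
crop(f,300,400,180,245,6,"pics/pls.png");crop(f,140,265,205,290,6,"pics/nes.png")
E
```

```text
(no output)
```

View pics/pl.png

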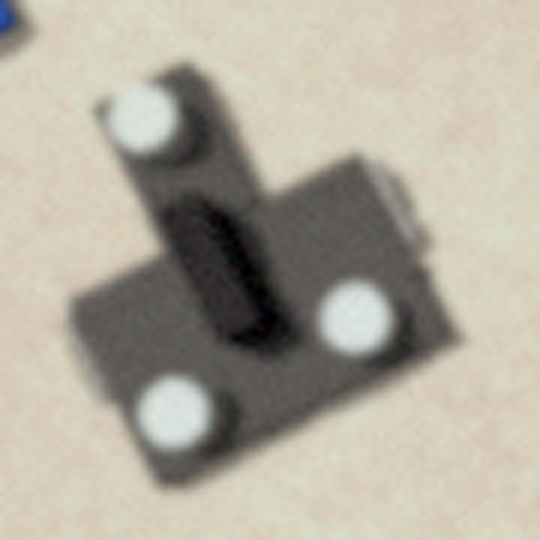

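View pics/ne.png

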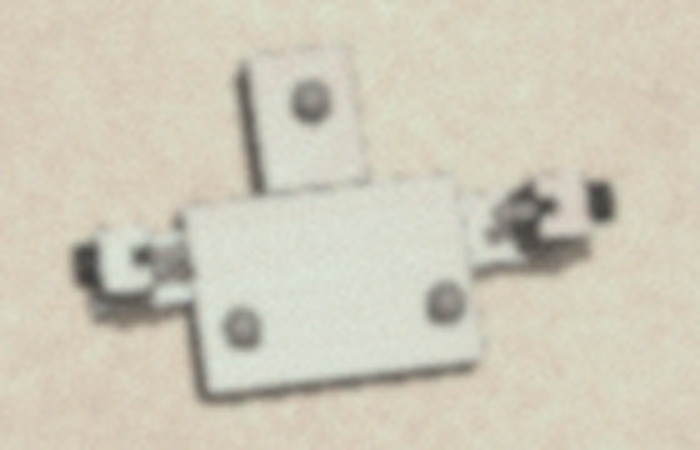

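View pics/nes.png

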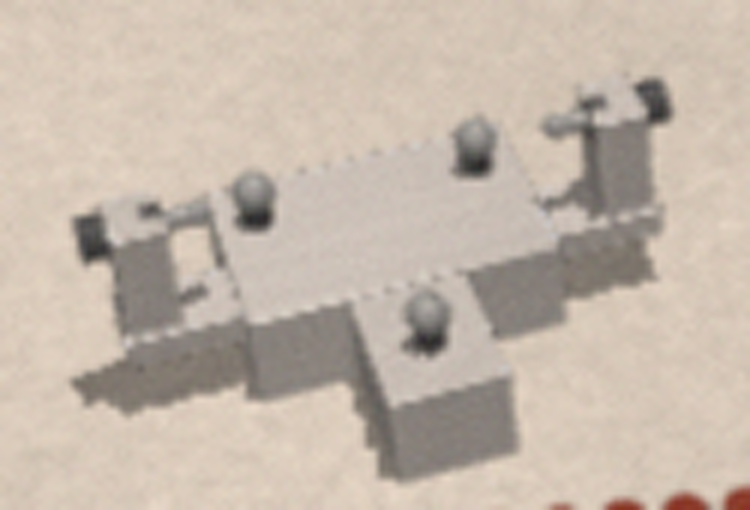

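```bash
cat > fit.py <<'E'
from h import *
from scipy.optimize import least_squares
def kabsch(M,W):
    mc,wc=M.mean(0),W.mean(0);A=(M-mc);B=(W-wc)
    a=np.arctan2((A[:,0]*B[:,1]-A[:,1]*B[:,0]).sum(),(A*B).sum());R=np.array([[np.cos(a),-np.sin(a)],[np.sin(a),np.cos(a)]])
    t=wc-R@mc;return t,a,np.linalg.norm(A@R.T-B,axis=1)
def blobs(f,mask,zc,minA=8):
    # pixel centroids of blobs -> world on plane z=zc
    n,l,s,c=cv2.connectedComponentsWithStats(mask.astype(np.uint8));out=[]
    for i in range(1,n):
        if s[i,4]>=minA: out.append((s[i,4],c[i].round(1),ray(f,c[i],zc).round(4)))
    return out
def ray(f,p,zc):
    K=f["camera_matrix"];d=f["R"].T@np.array([(p[0]-K[0,2])/K[0,0],(p[1]-K[1,2])/K[1,1],1]);C=-f["R"].T@f["t"]
    return C+d*(zc-C[2])/d[2]
E
python3 - <<'E'
from fit import *
for nm,pb,nb in(("top",(150,240,190,280),(300,440,165,255)),("scene",(315,395,185,240),(145,260,205,285))):
    f=dict(np.load(nm+"0.npz"));X=cloud(f);Z=X[...,2];g=f["color"].max(2)
    def box(b):
        m=np.zeros(Z.shape,bool);m[b[2]:b[3],b[0]:b[1]]=1;return m
    P=box(pb);N=box(nb)
    print(nm,"caps col");[print(*b) for b in blobs(f,P&(g>130)&(Z>30),.0518)]
    print("caps depth");[print(*b,) for b in blobs(f,P&(abs(Z-.0548)<.005),.0548)]
    n,l,s,c=cv2.connectedComponentsWithStats((P&(Z>.062)).astype(np.uint8));
    q=X[P&(Z>.064)];q=q[~np.isnan(q[:,0])];c=q.mean(0);w,v=np.linalg.eigh(np.cov((q-c)[:,:2].T));print("fin",len(q),c.round(4),np.arctan2(v[1,1],v[0,1]).round(3),np.sqrt(w*12).round(4))
    print("nest top z",np.nanmedian(Z[N&(Z>.032)&(Z<.045)]),"post",np.nanmedian(Z[N&(Z>.073)&(Z<.085)]))
    print("balls depth");[print(*b) for b in blobs(f,N&(Z>.048)&(Z<.066),.0525)]
    print(g[N].mean())
E
```

```text
top caps col
caps depth
106 [173. 209.] [0.5781 0.2056 0.0548]
10 [189.  232.5] [0.5289 0.172  0.0548]
112 [208.5 242.5] [0.5079 0.1322 0.0548]
11 [192.3 243.3] [0.5069 0.1651 0.0548]
110 [178.4 258.2] [0.4774 0.1926 0.0548]
fin 206 [0.5241 0.1781 0.0702] -2.684 [0.0165 0.0504]
nest top z 0.038285717333356 post 0.07817318950624348
balls depth
48 [361.4 184.3] [ 0.6223 -0.1825  0.0525]
22 [406.5 212.1] [ 0.5622 -0.2721  0.0525]
51 [388.5 224.6] [ 0.5374 -0.2338  0.0525]
14 [323.  223.7] [ 0.5418 -0.1006  0.0525]
48 [347.6 229.6] [ 0.5287 -0.1501  0.0525]
115.61412698412698
scene caps col
caps depth
43 [354.  191.1] [0.4785 0.1947 0.0548]
57 [334.4 202.2] [0.5097 0.1325 0.0548]
69 [355.1 204.4] [0.5321 0.1763 0.0548]
62 [374.8 213.9] [0.5804 0.2056 0.0548]
fin 119 [0.5281 0.1793 0.0695] -2.657 [0.0177 0.0521]
nest top z 0.03787314813466045 post 0.07753629240458815
balls depth
40 [218.9 227.8] [ 0.5278 -0.149   0.0525]
77 [242.8 231.9] [ 0.5575 -0.1005  0.0525]
40 [182.  236.7] [ 0.5365 -0.2325  0.0525]
63 [164.4 252. ] [ 0.5784 -0.2741  0.0525]
44 [211.  256.9] [ 0.6218 -0.1814  0.0525]
121.29076086956522
```

```bash
python3 - <<'E'
from fit import *
M=np.array([[60,0],[-36,34],[-36,-34]])/1e3
for W in([[.5781,.2056],[.4774,.1926],[.5079,.1322]],[[.5804,.2056],[.4785,.1947],[.5097,.1325]]):print("plate",kabsch(M,np.array(W)))
M=np.array([[60,0],[-30,42],[-30,-42]])/1e3
for W in([[.6223,-.1825],[.5287,-.1501],[.5374,-.2338]],[[.6218,-.1814],[.5278,-.149],[.5365,-.2325]]):print("nest",kabsch(M,np.array(W)))
E
```

```text
plate (array([0.5247033 , 0.17860425]), np.float64(0.4679560517740137), array([0.00016729, 0.00019668, 0.00017901]))
plate (array([0.52645748, 0.1793624 ]), np.float64(0.45626790192061817), array([0.0002141 , 0.00094553, 0.00075168]))
nest (array([ 0.5628, -0.1888]), np.float64(0.10472905349025935), array([0.00017349, 0.00014254, 0.00010423]))
nest (array([ 0.56203333, -0.18763333]), np.float64(0.10387861933241983), array([9.08706440e-05, 4.96975811e-05, 5.31392577e-05]))
```

Emit:
play_rows([
  [33, 34, 0, 0, 0, 0.03, 50],
  [66, 68, 0, 0, 0, 0.06, 50],
  [99, 102, 0, 0, 0, 0.09, 50],
  [132, 136, 0, 0, 0, 0.133, 50],
  [165, 170, 0, 0, 0, 0.133, 50],
  [198, 204, 0, 0, 0, 0.133, 50],
  [231, 238, 0, 0, 0, 0.133, 50],
  [264, 272, 0, 0, 0, 0.133, 50],
  [297, 306, 0, 0, 0, 0.133, 50],
  [330, 340, 0, 0, 0, 0.133, 50],
  [330, 340, 0, 0, 0, 0.133, 50],
], grip_force=60)

```text
clock: 1.25
tcp_pos: [0.5561, -0.2894, 0.1998]
orientation: [-3.049, -0.742, -0.006]
contact_force: [0.4, 1.2, -0.5]
grip_width: 0.0501
```

Emit:
play_rows([
  [-2, 40, 0, 0, 0, 0, 50],
  [-4, 85, 0, 0, 0, 0, 50],
  [-7, 130, 0, 0, 0, 0, 50],
  [-9, 175, 0, 0, 0, 0, 50],
  [-12, 220, 0, 0, 0, 0, 50],
  [-14, 265, 0, 0, 0, 0, 50],
  [-17, 310, 0, 0, 0, 0, 50],
  [-19, 355, 0, 0, 0, 0, 50],
  [-22, 400, 0, 0, 0, 0, 50],
  [-24, 440, 0, 0, 0, 0, 50],
  [-26, 477, 0, 0, 0, 0, 50],
  [-26, 477, 0, 0, 0, 0, 50],
])

```text
clock: 2.45
tcp_pos: [0.523, 0.1856, 0.2002]
orientation: [-3.05, -0.738, -0.001]
contact_force: [1.2, -0.4, 0.2]
grip_width: 0.0502
```

Emit:
play_rows([
  [0, 0, -40, 0, 0, 0, 50],
  [0, 0, -60, 0, 0, 0, 50],
  [0, 0, -60, 0, 0, 0, 50],
  [0, 0, -60, 0, 0, 0, 50],
])

```text
clock: 2.85
tcp_pos: [0.5247, 0.1785, 0.1403]
orientation: [3.057, 0.724, -0.001]
contact_force: [0.2, -0.6, 0.7]
grip_width: 0.0501
```

```bash
python3 - <<'E'
from fit import *
from bench import r
o=r.get_obs();print({k:np.round(o[k],4) for k in("tcp_pos","orientation","contact_force","joints")})
f=r.grab_frame("wrist");cv2.imwrite("pics/w1.png",cv2.convertScaleAbs(f["color"],alpha=1.6));np.savez("w1.npz",**f)
X=cloud(f);Z=X[...,2];m=(Z>.064)&(Z<.078)&(np.hypot(X[...,0]-.525,X[...,1]-.179)<.04)
q=X[m];c=np.median(q,0);w,v=np.linalg.eigh(np.cov((q-q.mean(0))[:,:2].T));print(len(q),q.mean(0),np.arctan2(v[1,1],v[0,1]),np.sqrt(w*12))
[print(*b) for b in blobs(f,(abs(Z-.0548)<.006)&(np.hypot(X[...,0]-.525,X[...,1]-.179)<.09),.0548)]
E
```

```text
{'tcp_pos': array([0.5247, 0.1785, 0.1403]), 'orientation': array([ 3.0569e+00,  7.2400e-01, -6.0000e-04]), 'contact_force': array([ 0.1795, -0.6442,  0.7434]), 'joints': array([-0.139 ,  0.3733, -0.374 ,  1.8856,  0.1691,  0.9137, -1.699 ])}
1087 [0.52272833 0.17958031 0.07037257] -2.6760821048896517 [0.01582458 0.05029244]
635 [278.6 135. ] [0.5749 0.2062 0.0548]
50 [278.9 177.1] [0.5434 0.1902 0.0548]
515 [242.7 240.8] [0.4753 0.1934 0.0548]
513 [315.8 240.6] [0.5058 0.1333 0.0548]
```

View pics/w1.png

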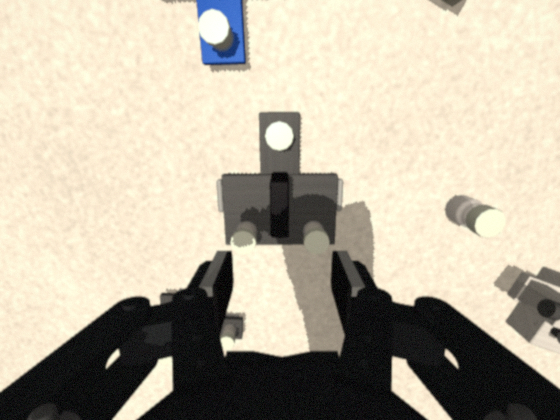

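The wrist view shows the fin at (280,205), centred between the jaws, with the caps at (279,135), (243,241) and (316,241). All three cameras agree to about 2 mm, so I'll descend and grip.

Emit:
play_rows([
  [0, 0, -30, 0, 0, 0, 50],
  [0, 0, -60, 0, 0, 0, 50],
  [0, 0, -85, 0, 0, 0, 50],
  [0, 0, -100, 0, 0, 0, 50],
  [0, 0, -109, 0, 0, 0, 50],
  [0, 0, -109, 0, 0, 0, 50],
  [0, 0, -109, 0, 0, 0, 50],
])

```text
clock: 3.6
tcp_pos: [0.5254, 0.1794, 0.0321]
orientation: [-3.057, -0.725, -0.003]
contact_force: [-0.8, 0.3, -0.3]
grip_width: 0.0503
```

Emit:
play_rows([
  [0, 0, 0, 0, 0, 0, 10],
  [0, 0, 0, 0, 0, 0, 10],
  [0, 0, 0, 0, 0, 0, 10],
  [0, 0, 0, 0, 0, 0, 10],
  [0, 0, 0, 0, 0, 0, 10],
  [0, 0, 0, 0, 0, 0, 10],
  [0, 0, 0, 0, 0, 0, 10],
], grip_force=60)

```text
clock: 4.3
tcp_pos: [0.5251, 0.1795, 0.0319]
orientation: [-3.057, -0.725, -0.002]
contact_force: [-1.0, 1.3, 6.5]
grip_width: 0.0136
```

Emit:
play_rows([
  [0, 0, 5, 0, 0, 0, 10],
  [0, 0, 15, 0, 0, 0, 10],
  [0, 0, 30, 0, 0, 0, 10],
  [0, 0, 50, 0, 0, 0, 10],
  [0, 0, 75, 0, 0, 0, 10],
  [0, 0, 100, 0, 0, 0, 10],
  [0, 0, 125, 0, 0, 0, 10],
  [0, 0, 145, 0, 0, 0, 10],
  [0, 0, 160, 0, 0, 0, 10],
  [0, 0, 160, 0, 0, 0, 10],
  [0, 0, 160, 0, 0, 0, 10],
])

```text
clock: 5.4
tcp_pos: [0.5243, 0.1788, 0.1913]
orientation: [3.057, 0.725, 0.001]
contact_force: [-1.0, -0.4, -4.0]
grip_width: 0.0137
```

```bash
python3 - <<'E'
from fit import *
from bench import r
o=r.get_obs();print({k:np.round(o[k],4) for k in("clock","tcp_pos","orientation","contact_force","moment","joints","grip_width")})
for n in("scene","top","wrist"):
    f=r.grab_frame(n);cv2.imwrite(f"pics/{n}2.png",cv2.convertScaleAbs(f["color"],alpha=1.6));np.savez(n+"2.npz",**f)
E
```

```text
{'clock': np.float64(5.4), 'tcp_pos': array([0.5243, 0.1788, 0.1913]), 'orientation': array([3.0566e+00, 7.2490e-01, 6.0000e-04]), 'contact_force': array([-0.9872, -0.4091, -4.0407]), 'moment': array([-0.0209,  0.013 ,  0.0165]), 'joints': array([-0.1245,  0.3154, -0.3874,  1.8365,  0.1386,  1.0157, -1.673 ]), 'grip_width': np.float64(0.0137)}
```

View pics/wrist2.png

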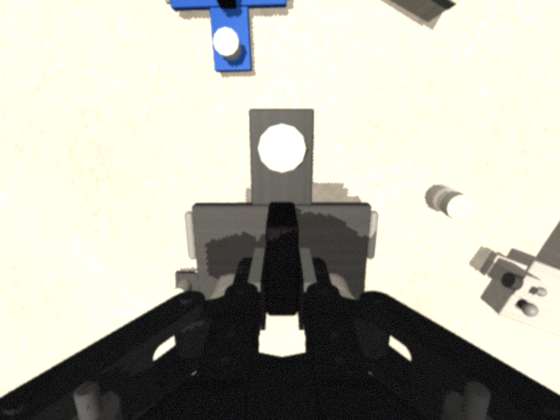

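View pics/scene2.png

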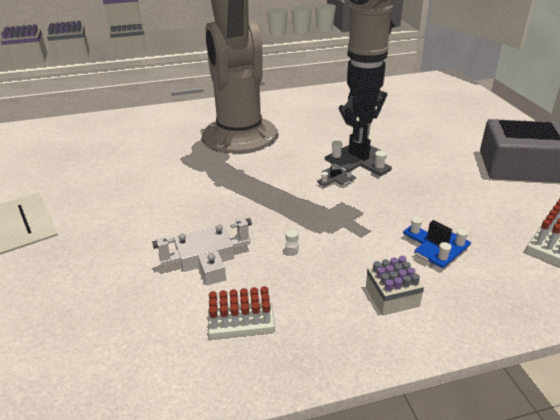

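The wrist view shows the plate held square, with the fin at (282,250) between the pads and the stem cap at (282,148). The scene view shows it level and clear of the bench. Next I'll measure how the plate sits relative to the TCP.

```bash
python3 - <<'E'
from fit import *
for nm in("top","scene","wrist"):
    f=dict(np.load(nm+"2.npz"));X=cloud(f);Z=X[...,2]
    m=(abs(Z-.214)<.006)&(np.hypot(X[...,0]-.525,X[...,1]-.179)<.1)&(f["color"].min(2)>60)
    print(nm);[print(*b) for b in blobs(f,m,.2142,30)]
    n,l,s,c=cv2.connectedComponentsWithStats(m.astype(np.uint8))
    for i in range(1,n):
        if s[i,4]>=30: print("  3d",np.median(X[l==i],0).round(4),X[l==i].mean(0).round(4))
    m=(abs(Z-.182)<.006)&(np.hypot(X[...,0]-.525,X[...,1]-.179)<.1); print("plate top z",np.median(Z[m]))
    q=X[m];A=np.c_[q[:,:2]-[.525,.179],np.ones(len(q))];print(np.linalg.lstsq(A,q[:,2],rcond=None)[0])
E
```

```text
top
148 [193.5 234.4] [0.5067 0.1296 0.2142]
143 [157.5 252.9] [0.4771 0.189  0.2142]
  3d [0.5074 0.1294 0.2129] [0.5069 0.1298 0.2128]
  3d [0.4772 0.1893 0.2131] [0.4772 0.1894 0.2129]
plate top z 0.18076213761010043
[-0.00852343  0.00647918  0.18079197]
scene
64 [336.9 143.8] [0.5128 0.1298 0.2142]
72 [380.7 154.3] [0.5833 0.2027 0.2142]
  3d [0.5112 0.1306 0.2129] [0.51   0.1309 0.2126]
  3d [0.5823 0.2036 0.2135] [0.5811 0.2038 0.2128]
plate top z 0.18150801003358125
[-0.01672473  0.01131891  0.18190522]
wrist
1788 [281.2 147.1] [0.5746 0.204  0.2142]
  3d [0.5745 0.2039 0.2125] [0.5744 0.2039 0.2125]
plate top z 0.1806025253933779
[-0.00758051  0.00284993  0.18059049]
```

Emit:
play_rows([
  [2, -15, 0, 0, 0, -0.01, 10],
  [5, -45, 0, 0, 0, -0.04, 10],
  [9, -85, 0, 0, 0, -0.08, 10],
  [13, -125, 0, 0, 0, -0.12, 10],
  [17, -165, 0, 0, 0, -0.16, 10],
  [21, -205, 0, 0, 0, -0.2, 10],
  [25, -245, 0, 0, 0, -0.24, 10],
  [29, -285, 0, 0, 0, -0.28, 10],
  [33, -320, 0, 0, 0, -0.32, 10],
  [36, -348, 0, 0, 0, -0.35, 10],
  [38, -363, 0, 0, 0, -0.36, 10],
  [38, -367, 0, 0, 0, -0.361, 10],
])

```text
clock: 6.75
tcp_pos: [0.5618, -0.1906, 0.1904]
orientation: [3.137, 0.159, -0.002]
contact_force: [0.3, 0.3, -3.8]
grip_width: 0.0135
```

Emit:
play_rows([
  [0, 0, -20, 0, 0, 0, 10],
  [0, 0, -45, 0, 0, 0, 10],
  [0, 0, -65, 0, 0, 0, 10],
  [0, 0, -80, 0, 0, 0, 10],
  [0, 0, -80, 0, 0, 0, 10],
  [0, 0, -80, 0, 0, 0, 10],
  [0, 0, -80, 0, 0, 0, 10],
])

```text
clock: 7.45
tcp_pos: [0.5636, -0.1879, 0.1123]
orientation: [3.137, 0.165, 0.003]
contact_force: [0.8, 0.2, -4.1]
grip_width: 0.0138
```

```bash
cat > look.py <<'E'
import sys
from fit import *
from bench import r
tag=sys.argv[1];o=r.get_obs();print({k:np.round(o[k],4).tolist() for k in("clock","tcp_pos","orientation","contact_force","moment","grip_width")})
zc=float(sys.argv[2]); nh=np.array([.5625,-.1884])
for n in("top","scene","wrist"):
    f=r.grab_frame(n);cv2.imwrite(f"pics/{n}{tag}.png",cv2.convertScaleAbs(f["color"],alpha=1.6));np.savez(n+tag+".npz",**f)
    X=cloud(f);Z=X[...,2];D=np.hypot(X[...,0]-nh[0],X[...,1]-nh[1])
    m=(abs(Z-zc)<.006)&(D<.1)&(f["color"].min(2)>60);print(n)
    k,l,s,c=cv2.connectedComponentsWithStats(m.astype(np.uint8))
    for i in range(1,k):
        if s[i,4]>=30: print("  cap",s[i,4],c[i].round(1),ray(f,c[i],zc).round(4),"z",np.median(Z[l==i]).round(4))
    zp=zc-.032;m=(abs(Z-zp)<.005)&(D<.085);q=X[m]
    if len(q)>100:
        A=np.c_[q[:,:2]-nh,np.ones(len(q))];print("  plate plane",len(q),np.linalg.lstsq(A,q[:,2],rcond=None)[0].round(4))
E
python3 look.py 3 .1336
```

```text
{'clock': 7.45, 'tcp_pos': [0.5636, -0.1879, 0.1123], 'orientation': [3.1368, 0.1651, 0.0033], 'contact_force': [0.7924, 0.2455, -4.1303], 'moment': [-0.0128, -0.0426, -0.022], 'grip_width': 0.0138}
top
  cap 96 [366.8 174. ] [ 0.624  -0.1796  0.1336] z 0.1349
  cap 101 [393.7 222.6] [ 0.5306 -0.2251  0.1336] z 0.1347
  cap 133 [357.9 226.9] [ 0.5239 -0.1585  0.1336] z 0.1352
  plate plane 1291 [ 0.0011 -0.002   0.103 ]
scene
  cap 59 [212.5 198.5] [ 0.5274 -0.1556  0.1336] z 0.1345
  cap 83 [180.2 205.6] [ 0.5344 -0.2255  0.1336] z 0.134
  cap 96 [207.2 227.4] [ 0.6255 -0.1816  0.1336] z 0.1339
  plate plane 1150 [-0.0085  0.0052  0.1024]
wrist
  cap 1788 [281.2 147. ] [ 0.62   -0.1829  0.1336] z 0.1348
  cap 47 [217.5 294.3] [ 0.5338 -0.1554  0.1336] z 0.13
  cap 41 [345.6 294.1] [ 0.5416 -0.2283  0.1336] z 0.1294
  plate plane 14656 [-0.0011  0.0053  0.1026]
```

View pics/top3.png

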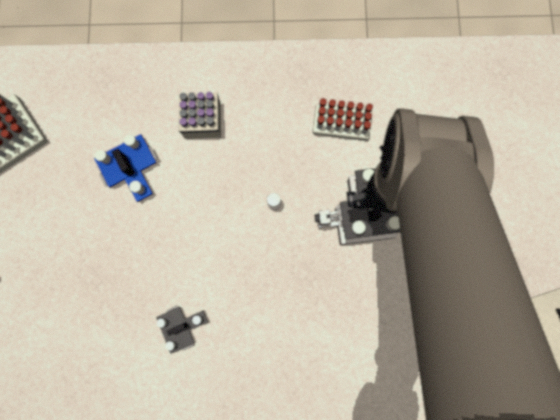

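View pics/scene3.png

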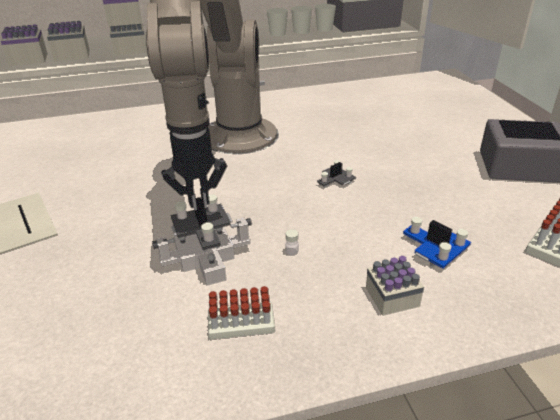

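View pics/wrist3.png

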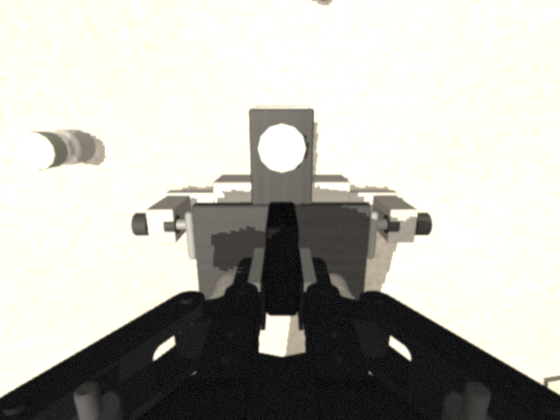

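```bash
python3 - <<'E'
from fit import *
M=np.array([[60,0],[-36,34],[-36,-34]])/1e3
for W in([[.624,-.1796],[.5239,-.1585],[.5306,-.2251]],[[.6255,-.1816],[.5274,-.1556],[.5344,-.2255]]):print("plate",kabsch(M,np.array(W)))
print("wrist stem->", np.array([.62,-.1829])-.06*np.array([np.cos(.1045),np.sin(.1045)]))
# posts in wrist
f=dict(np.load("wrist3.npz"));X=cloud(f);Z=X[...,2]
for s in (1,-1):
    q=X[(Z>.072)&(Z<.086)&(np.hypot(X[...,0]-.5625,X[...,1]+.1884)<.12)&(s*(X[...,1]+.1884)>.07)];print("post",len(q),q.mean(0),q.min(0),q.max(0))
f=dict(np.load("top0.npz"));X=cloud(f);Z=X[...,2]
for s in (1,-1):
    q=X[(Z>.072)&(Z<.086)&(np.hypot(X[...,0]-.5625,X[...,1]+.1884)<.12)&(s*(X[...,1]+.1884)>.07)];print("post top",len(q),q.mean(0),q.min(0),q.max(0))
c=f2=dict(np.load("wrist3.npz"));c["color"]=cv2.convertScaleAbs(c["color"],alpha=.9)
crop(c,120,440,100,260,2.5,"pics/w3c.png")
s=dict(np.load("scene3.npz"));s["color"]=cv2.convertScaleAbs(s["color"],alpha=1.6);crop(s,140,265,165,290,5,"pics/s3c.png")
E
```

```text
plate (array([ 0.56347185, -0.18725961]), np.float64(0.11870982979736618), array([0.00109996, 0.0007646 , 0.00116645]))
plate (array([ 0.56641496, -0.18718376]), np.float64(0.09587406351036819), array([0.0006591 , 0.00118841, 0.00117145]))
wrist stem-> [ 0.56032731 -0.18915859]
post 1466 [ 0.55142117 -0.09995276  0.07812654] [ 0.53724678 -0.11835342  0.07203873] [ 0.56415995 -0.0807354   0.08267653]
post 1476 [ 0.57034054 -0.27807691  0.07810308] [ 0.55590128 -0.29739664  0.07202588] [ 0.58287257 -0.25857207  0.08254245]
post top 191 [ 0.55271454 -0.09871871  0.078366  ] [ 0.53960386 -0.11723121  0.0723684 ] [ 0.56626422 -0.08108856  0.08366908]
post top 201 [ 0.57153737 -0.2782083   0.07848942] [ 0.55810148 -0.29745901  0.07240132] [ 0.58521409 -0.25941837  0.08560347]
```

View pics/w3c.png

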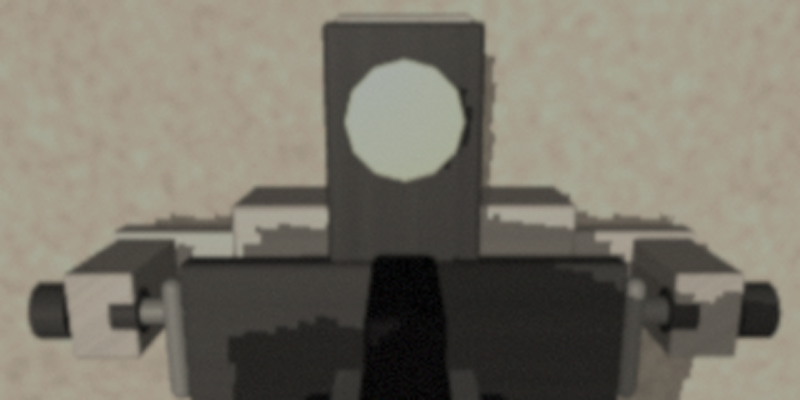

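View pics/s3c.png

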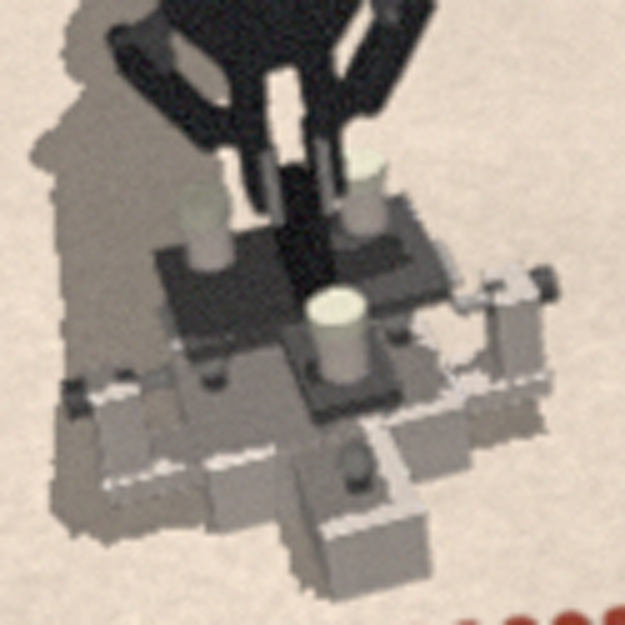

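The nest and plate agree in the wrist frame to within 1 mm, and the yaw matches. The scene crop shows the shoes above their balls. I'll lower the plate gradually.

Emit:
play_rows([
  [0, 0, -5, 0, 0, 0, 10],
  [0, 0, -10, 0, 0, 0, 10],
  [0, 0, -14, 0, 0, 0, 10],
  [0, 0, -17, 0, 0, 0, 10],
  [0, 0, -18, 0, 0, 0, 10],
  [0, 0, -18, 0, 0, 0, 10],
])

```text
clock: 8.2
tcp_pos: [0.5624, -0.188, 0.0927]
orientation: [-3.137, -0.165, 0.001]
contact_force: [0.4, -0.4, -4.2]
grip_width: 0.0138
```

Emit:
play_rows([
  [0, 0, -0.5, 0, 0, 0, 10],
  [0, 0, -1, 0, 0, 0, 10],
  [0, 0, -1.5, 0, 0, 0, 10],
  [0, 0, -2, 0, 0, 0, 10],
  [0, 0, -2, 0, 0, 0, 10],
])

```text
clock: 8.7
tcp_pos: [0.5629, -0.1879, 0.0915]
orientation: [3.137, 0.165, 0.001]
contact_force: [-1.4, -0.4, 0.9]
grip_width: 0.0138
```

Emit:
play_rows([
  [0, 0, -0.5, 0, 0, 0, 10],
  [0, 0, -1, 0, 0, 0, 10],
  [0, 0, -1.5, 0, 0, 0, 10],
  [0, 0, -2, 0, 0, 0, 10],
  [0, 0, -2, 0, 0, 0, 10],
])

```text
clock: 9.2
tcp_pos: [0.5636, -0.1881, 0.0905]
orientation: [3.137, 0.165, 0.003]
contact_force: [-2.1, 1.2, 7.8]
grip_width: 0.0137
```

Emit:
play_rows([
  [0, 0, -0.5, 0, 0, 0, 10],
  [0, 0, -1, 0, 0, 0, 10],
  [0, 0, -1, 0, 0, 0, 10],
])

```text
clock: 9.5
tcp_pos: [0.5636, -0.1885, 0.0895]
orientation: [3.136, 0.164, 0.004]
contact_force: [-1.2, 0.0, 7.0]
grip_width: 0.0137
```

Emit:
play_rows([
  [0, 0, -0.5, 0, 0, 0, 10],
  [0, 0, -1, 0, 0, 0, 10],
  [0, 0, -1, 0, 0, 0, 10],
])

```text
clock: 9.8
tcp_pos: [0.5635, -0.1891, 0.0883]
orientation: [3.136, 0.163, 0.003]
contact_force: [0.2, -1.9, 5.7]
grip_width: 0.0138
```

Emit:
play_rows([
  [0, 0, -0.5, 0, 0, 0, 10],
  [0, 0, -1, 0, 0, 0, 10],
  [0, 0, -1, 0, 0, 0, 10],
])

```text
clock: 10.1
tcp_pos: [0.5634, -0.1892, 0.0869]
orientation: [3.136, 0.163, 0.003]
contact_force: [0.4, -2.4, 2.1]
grip_width: 0.0137
```

Passing the noses.

Emit:
play_rows([
  [0, 0, -0.5, 0, 0, 0, 10],
  [0, 0, -1, 0, 0, 0, 10],
  [0, 0, -1, 0, 0, 0, 10],
])

```text
clock: 10.4
tcp_pos: [0.562, -0.1878, 0.0837]
orientation: [-3.137, -0.165, 0.002]
contact_force: [3.0, -0.7, -10.7]
grip_width: 0.0141
```

Emit:
play_rows([
  [0, 0, -0.5, 0, 0, 0, 10],
  [0, 0, -1, 0, 0, 0, 10],
  [0, 0, -1, 0, 0, 0, 10],
])

```text
clock: 10.7
tcp_pos: [0.5619, -0.1878, 0.0831]
orientation: [-3.137, -0.165, 0.002]
contact_force: [3.0, -1.1, -13.6]
grip_width: 0.0138
```

Emit:
play_rows([
  [0, 0, -0.5, 0, 0, 0, 10],
  [0, 0, -1, 0, 0, 0, 10],
  [0, 0, -1, 0, 0, 0, 10],
])

```text
clock: 11.0
tcp_pos: [0.5622, -0.1878, 0.083]
orientation: [-3.137, -0.165, 0.001]
contact_force: [1.5, -0.5, -10.1]
grip_width: 0.014
```

Emit:
play_rows([
  [0, 0, -0.5, 0, 0, 0, 10],
  [0, 0, -1, 0, 0, 0, 10],
  [0, 0, -1, 0, 0, 0, 10],
  [0, 0, -1, 0, 0, 0, 10],
])

```text
clock: 11.4
tcp_pos: [0.5626, -0.188, 0.0827]
orientation: [3.137, 0.164, 0.0]
contact_force: [-2.7, -0.2, 0.4]
grip_width: 0.0138
```

```bash
python3 look.py 4 .105
```

```text
{'clock': 11.4, 'tcp_pos': [0.5626, -0.188, 0.0827], 'orientation': [3.1371, 0.1644, 0.0005], 'contact_force': [-2.7318, -0.2493, 0.3769], 'moment': [0.0088, 0.3684, 0.026], 'grip_width': 0.0138}
top
  cap 84 [364.4 177.8] [ 0.6237 -0.1799  0.105 ] z 0.1053
  cap 85 [389.9 225.2] [ 0.5294 -0.2244  0.105 ] z 0.1054
  cap 122 [355.6 229.3] [ 0.5229 -0.1584  0.105 ] z 0.1056
  plate plane 1231 [-0.0009  0.      0.0734]
scene
  cap 53 [213.9 209.3] [ 0.5279 -0.1554  0.105 ] z 0.1042
  cap 77 [182.1 216.4] [ 0.5341 -0.2252  0.105 ] z 0.1047
  cap 92 [208.6 238.4] [ 0.6252 -0.1816  0.105 ] z 0.1048
  plate plane 1200 [-0.0079 -0.0019  0.0731]
wrist
  cap 1791 [281.2 147.1] [ 0.6194 -0.1829  0.105 ] z 0.1052
  cap 39 [217.2 294.8] [ 0.5333 -0.1554  0.105 ] z 0.1004
  cap 32 [346.2 294.9] [ 0.541  -0.2284  0.105 ] z 0.1009
  plate plane 15994 [-0.0038  0.0004  0.0733]
```

The plate measures home: its top is at 73.3 mm, which puts the grip at 97.3 mm, and it is level. The hand is almost unloaded, so I'll release it.

Emit:
play_rows([
  [0, 0, 0, 0, 0, 0, 45],
  [0, 0, 0, 0, 0, 0, 45],
  [0, 0, 0, 0, 0, 0, 45],
  [0, 0, 0, 0, 0, 0, 45],
  [0, 0, 0, 0, 0, 0, 45],
  [0, 0, 0, 0, 0, 0, 45],
])

```text
clock: 12.15
tcp_pos: [0.5626, -0.188, 0.082]
orientation: [3.137, 0.165, 0.0]
contact_force: [0.1, -0.1, -0.3]
grip_width: 0.0449
```

Emit:
play_rows([
  [0, 0, 15, 0, 0, 0, 45],
  [0, 0, 35, 0, 0, 0, 45],
  [0, 0, 55, 0, 0, 0, 45],
  [0, 0, 75, 0, 0, 0, 45],
  [0, 0, 90, 0, 0, 0, 45],
  [0, 0, 90, 0, 0, 0, 45],
  [0, 0, 90, 0, 0, 0, 45],
])

```text
clock: 12.85
tcp_pos: [0.5625, -0.188, 0.1721]
orientation: [3.137, 0.164, 0.0]
contact_force: [0.4, -0.8, 0.6]
grip_width: 0.0447
```

```bash
python3 look.py 5 .105; python3 - <<'E'
from fit import *
f=dict(np.load("wrist5.npz"));X=cloud(f);Z=X[...,2]
m=(Z>.115)&(Z<.128)&(np.hypot(X[...,0]-.5625,X[...,1]+.1884)<.04);q=X[m];print("fin",len(q),q.mean(0),np.median(q[:,2]))
E
```

```text
{'clock': 12.85, 'tcp_pos': [0.5625, -0.188, 0.1721], 'orientation': [3.1371, 0.1644, 0.0005], 'contact_force': [0.3517, -0.7866, 0.5685], 'moment': [0.0465, 0.0156, -0.0012], 'grip_width': 0.0447}
top
  cap 109 [365.2 178.3] [ 0.6225 -0.1814  0.105 ] z 0.1053
  cap 108 [391. 225.] [ 0.5297 -0.2265  0.105 ] z 0.1058
  cap 122 [355.6 229.3] [ 0.5227 -0.1583  0.105 ] z 0.1051
  plate plane 1638 [0.0005 0.001  0.0735]
scene
  cap 72 [212.7 209.3] [ 0.5271 -0.1579  0.105 ] z 0.1045
  cap 76 [181.9 216.3] [ 0.5337 -0.2256  0.105 ] z 0.1051
  cap 95 [208.6 238.4] [ 0.6251 -0.1816  0.105 ] z 0.1047
  plate plane 1225 [-0.0074  0.001   0.0731]
wrist
  cap 742 [281.9 135.9] [ 0.6193 -0.1829  0.105 ] z 0.1053
  cap 524 [243.9 248.4] [ 0.5224 -0.1604  0.105 ] z 0.1051
  cap 500 [319.7 248.4] [ 0.5293 -0.2252  0.105 ] z 0.1052
  plate plane 9572 [-0.0015  0.0003  0.0733]
fin 1263 [ 0.56131758 -0.18902049  0.12107118] 0.1211772351723502
```

View pics/wrist5.png

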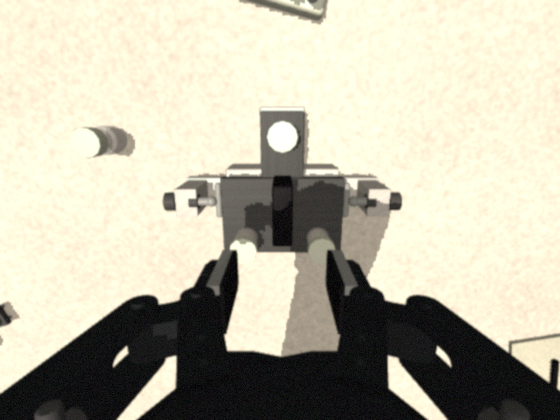

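The wrist view shows the plate let go and level, with the fin at (282,212) and both noses over the rails. The grip measures 97.2–97.3 mm, which is home. I'll shut the fingers and come down onto the fin's top at about 121 mm.

Emit:
play_rows([
  [0, 0, 0, 0, 0, 0, 0],
  [0, 0, 0, 0, 0, 0, 0],
  [0, 0, 0, 0, 0, 0, 0],
  [0, 0, -15, 0, 0, 0, 0],
  [0, 0, -28, 0, 0, 0, 0],
  [0, 0, -38, 0, 0, 0, 0],
  [0, 0, -43, 0, 0, 0, 0],
  [0, 0, -45, 0, 0, 0, 0],
  [0, 0, -46, 0, 0, 0, 0],
  [0, 0, -46, 0, 0, 0, 0],
  [0, 0, -46, 0, 0, 0, 0],
])

```text
clock: 14.1
tcp_pos: [0.5629, -0.1881, 0.1265]
orientation: [3.137, 0.164, 0.001]
contact_force: [0.1, 0.2, -0.3]
grip_width: -0.0005
```

```bash
python3 - <<'E'
from bench import r
o=r.get_obs();print(o["tcp_pos"],o["contact_force"],o["grip_width"])
E
```

```text
[ 0.56287138 -0.18807781  0.12648316] [ 0.13125744  0.15343729 -0.28816573] -0.00045432838174283785
```

Emit:
play_rows([
  [0, 0, -1, 0, 0, 0, 0],
  [0, 0, -2, 0, 0, 0, 0],
  [0, 0, -3, 0, 0, 0, 0],
  [0, 0, -4, 0, 0, 0, 0],
  [0, 0, -4, 0, 0, 0, 0],
])

```text
clock: 14.6
tcp_pos: [0.5624, -0.188, 0.1218]
orientation: [-3.137, -0.165, 0.0]
contact_force: [-0.2, 1.2, -0.1]
grip_width: 0.0002
```

Emit:
play_rows([
  [0, 0, -0.5, 0, 0, 0, 0],
  [0, 0, -1, 0, 0, 0, 0],
  [0, 0, -1, 0, 0, 0, 0],
])

```text
clock: 14.9
tcp_pos: [0.5625, -0.188, 0.1209]
orientation: [-3.137, -0.164, 0.0]
contact_force: [-0.2, 0.0, 0.7]
grip_width: 0.0004
```

Emit:
play_rows([
  [0, 0, -0.4, 0, 0, 0, 0],
  [0, 0, -0.7, 0, 0, 0, 0],
  [0, 0, -0.7, 0, 0, 0, 0],
])

```text
clock: 15.2
tcp_pos: [0.5625, -0.188, 0.1203]
orientation: [3.137, 0.165, -0.0]
contact_force: [-0.7, 0.2, 0.7]
grip_width: 0.0001
```

Emit:
play_rows([
  [0, 0, -0.3, 0, 0, 0, 0],
  [0, 0, -0.5, 0, 0, 0, 0],
  [0, 0, -0.5, 0, 0, 0, 0],
])

```text
clock: 15.5
tcp_pos: [0.5625, -0.188, 0.1198]
orientation: [3.137, 0.164, 0.0]
contact_force: [-0.2, -0.3, 0.7]
grip_width: 0.0003
```

Emit:
play_rows([
  [0, 0, -0.3, 0, 0, 0, 0],
  [0, 0, -0.5, 0, 0, 0, 0],
  [0, 0, -0.5, 0, 0, 0, 0],
])

```text
clock: 15.8
tcp_pos: [0.5625, -0.1879, 0.1193]
orientation: [-3.137, -0.165, 0.0]
contact_force: [-0.4, 0.2, -0.1]
grip_width: 0.0
```

Emit:
play_rows([
  [0, 0, -0.3, 0, 0, 0, 0],
  [0, 0, -0.5, 0, 0, 0, 0],
  [0, 0, -0.5, 0, 0, 0, 0],
])

```text
clock: 16.1
tcp_pos: [0.5625, -0.1879, 0.1188]
orientation: [-3.137, -0.165, 0.0]
contact_force: [-0.4, 0.4, -0.1]
grip_width: 0.0
```

Emit:
play_rows([
  [0, 0, -0.3, 0, 0, 0, 0],
  [0, 0, -0.5, 0, 0, 0, 0],
  [0, 0, -0.5, 0, 0, 0, 0],
])

```text
clock: 16.4
tcp_pos: [0.5625, -0.188, 0.1182]
orientation: [3.137, 0.165, -0.0]
contact_force: [0.2, 0.3, 0.1]
grip_width: -0.0
```

Emit:
play_rows([
  [0, 0, -0.3, 0, 0, 0, 0],
  [0, 0, -0.5, 0, 0, 0, 0],
  [0, 0, -0.5, 0, 0, 0, 0],
])

```text
clock: 16.7
tcp_pos: [0.5625, -0.188, 0.1178]
orientation: [3.137, 0.164, -0.0]
contact_force: [-0.3, 0.4, 0.1]
grip_width: 0.0002
```

Emit:
play_rows([
  [0, 0, -0.3, 0, 0, 0, 0],
  [0, 0, -0.5, 0, 0, 0, 0],
  [0, 0, -0.5, 0, 0, 0, 0],
])

```text
clock: 17.0
tcp_pos: [0.5625, -0.188, 0.1173]
orientation: [3.137, 0.164, -0.0]
contact_force: [-0.2, -0.9, -0.5]
grip_width: 0.0001
```

```bash
python3 look.py 6 .105; python3 - <<'E'
from fit import *
s=dict(np.load("scene6.npz"));s["color"]=cv2.convertScaleAbs(s["color"],alpha=1.8);crop(s,150,260,170,260,6,"pics/s6c.png")
E
```

```text
{'clock': 17.0, 'tcp_pos': [0.5625, -0.188, 0.1173], 'orientation': [3.1373, 0.1645, -0.0001], 'contact_force': [-0.1987, -0.925, -0.4717], 'moment': [-0.0257, 0.0658, 0.0181], 'grip_width': 0.0001}
top
  cap 98 [364.6 178.3] [ 0.6226 -0.1804  0.105 ] z 0.1055
  cap 107 [391.1 225.1] [ 0.5295 -0.2268  0.105 ] z 0.1056
  cap 121 [355.6 229.3] [ 0.5229 -0.1583  0.105 ] z 0.1054
  plate plane 1429 [0.0009 0.0003 0.0734]
scene
  cap 72 [212.7 209.3] [ 0.5271 -0.1579  0.105 ] z 0.1047
  cap 78 [182.1 216.4] [ 0.5342 -0.2252  0.105 ] z 0.1045
  cap 93 [208.6 238.4] [ 0.6251 -0.1816  0.105 ] z 0.1045
  plate plane 1229 [-0.0069 -0.0004  0.0731]
wrist
  cap 1208 [281.3 142. ] [ 0.6193 -0.1828  0.105 ] z 0.1053
  cap 845 [232. 281.] [ 0.5225 -0.159   0.105 ] z 0.1052
  cap 840 [330.9 280.9] [ 0.5297 -0.2267  0.105 ] z 0.1052
  plate plane 13143 [-0.0024  0.0002  0.0733]
```

View pics/s6c.png

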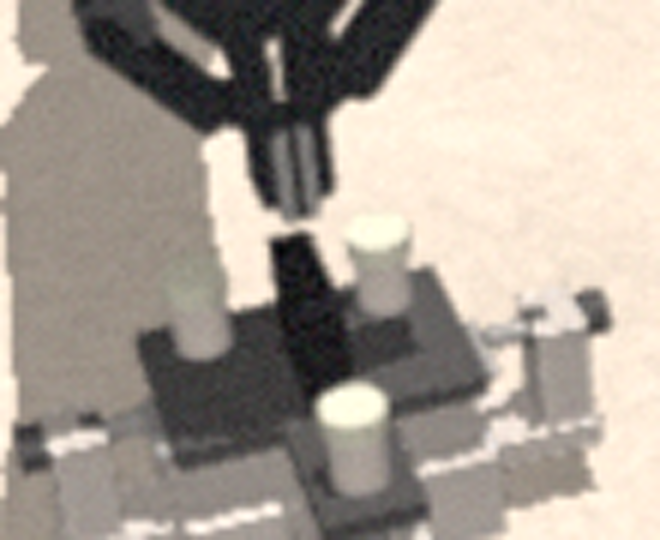

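View pics/wrist6.png

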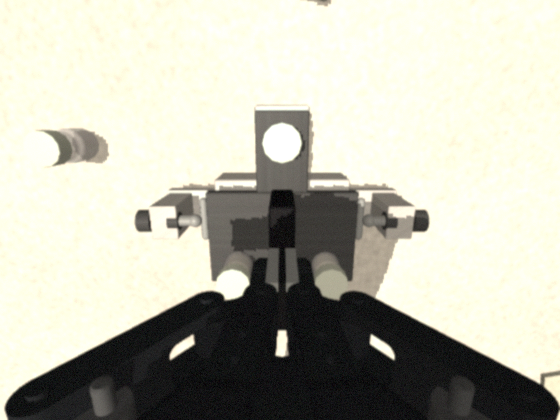

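The scene crop shows a small gap between fingertips (293,215) and the fin top (293,235), so they are not touching yet. I'll keep lowering in small steps.

Emit:
play_rows([
  [0, 0, -0.5, 0, 0, 0, 0],
  [0, 0, -1, 0, 0, 0, 0],
  [0, 0, -1, 0, 0, 0, 0],
])

```text
clock: 17.45
tcp_pos: [0.5624, -0.188, 0.1162]
orientation: [-3.137, -0.164, 0.0]
contact_force: [1.3, 0.3, -0.0]
grip_width: 0.0001
```

Emit:
play_rows([
  [0, 0, -0.3, 0, 0, 0, 0],
  [0, 0, -0.7, 0, 0, 0, 0],
  [0, 0, -0.7, 0, 0, 0, 0],
])

```text
clock: 17.75
tcp_pos: [0.5625, -0.188, 0.1155]
orientation: [-3.137, -0.164, 0.0]
contact_force: [-0.1, 1.1, -0.3]
grip_width: 0.0003
```

Emit:
play_rows([
  [0, 0, -0.3, 0, 0, 0, 0],
  [0, 0, -0.7, 0, 0, 0, 0],
  [0, 0, -0.7, 0, 0, 0, 0],
])

```text
clock: 18.05
tcp_pos: [0.5625, -0.188, 0.1148]
orientation: [-3.137, -0.164, 0.0]
contact_force: [0.4, 0.3, -0.1]
grip_width: 0.0001
```

Emit:
play_rows([
  [0, 0, -0.3, 0, 0, 0, 0],
  [0, 0, -0.7, 0, 0, 0, 0],
  [0, 0, -0.7, 0, 0, 0, 0],
])

```text
clock: 18.35
tcp_pos: [0.5625, -0.188, 0.1141]
orientation: [-3.137, -0.165, 0.0]
contact_force: [-0.4, 0.4, 0.4]
grip_width: 0.0002
```

Emit:
play_rows([
  [0, 0, -0.3, 0, 0, 0, 0],
  [0, 0, -0.7, 0, 0, 0, 0],
  [0, 0, -0.7, 0, 0, 0, 0],
])

```text
clock: 18.65
tcp_pos: [0.5625, -0.188, 0.1134]
orientation: [-3.137, -0.164, 0.0]
contact_force: [0.4, 0.7, 0.1]
grip_width: 0.0001
```

Emit:
play_rows([
  [0, 0, -0.3, 0, 0, 0, 0],
  [0, 0, -0.7, 0, 0, 0, 0],
  [0, 0, -0.7, 0, 0, 0, 0],
])

```text
clock: 18.95
tcp_pos: [0.5625, -0.188, 0.1127]
orientation: [-3.137, -0.165, 0.0]
contact_force: [0.1, 0.0, 0.1]
grip_width: -0.0002
```

```bash
python3 look.py 7 .105 >/dev/null; python3 - <<'E'
from fit import *
s=dict(np.load("scene7.npz"));X=cloud(s);Z=X[...,2]
np.set_printoptions(linewidth=200,precision=0,suppress=True)
print(Z[195:222,188:212]*1000)
print((X[195:222,188:212,0]-.5625)*1000)
s["color"]=cv2.convertScaleAbs(s["color"],alpha=1.8);crop(s,170,240,180,240,9,"pics/s7c.png")
E
```

```text
[[  3.  -2.  -0. 174. 182. 179. 179. 180. 180. 180. 180. 178. 179. 177. 178. 173. 173. 175.  -0.   1.  -2.  -2.   1.   1.]
 [  0.   2.  -1. 170. 176. 177. 177. 175. 178. 180. 177. 176. 175. 175. 176. 172. 171. 170.   3.  -0.  -2.  -2.   2.   0.]
 [  2.  -0.  -0. 167. 176. 174. 174. 175. 177. 177. 175. 172. 174. 173. 173. 170. 169. 168.  -1.   3.  -3.   3.  -2.  -1.]
 [  1.  -2.  -0.  -0. 174. 172. 172. 172. 173. 171. 174. 172. 171. 171. 171. 167. 166. 167.  -1.  -1.   1.  -2.  -1.  -0.]
 [  0.   1.   0.  -1. 169. 169. 169. 167. 170. 167. 170. 169. 167. 168. 169. 164. 163. 164.  -2.   1.  -2.   2.  -1.  -0.]
 [  0.   2.   0.  -1. 165. 168. 166. 168. 166. 168. 168. 165. 166. 166. 167. 161. 160. 161.  -0.  -2.   3.  -1.  -1.   2.]
 [ -2.   1.  -0.  -2. 157. 167. 166. 167. 164. 165. 164. 165. 165. 162. 164. 160. 160. 158.  -1.  -1.   2.  -2.   2.   1.]
 [  2.  -3.   1.   1. 156. 163. 163. 159. 160. 163. 164. 163. 164. 161. 159. 157. 156. 155. 155.   1.  -1.   1.  -3.   1.]
 [ -1.   2.  -3.  -0.   1. 161. 159. 161. 160. 161. 160. 159. 157. 159. 158. 157. 156. 152.   1.   2.   0.   2.  -0.
[... 5491 characters left out ...]
5. -165. -161.  -14.    4.    6.    9.    9.    6.   11.   10.    7.   12. -154. -153.  -54.  -40.  -33.  -32.]
 [-165. -162. -161. -161. -163. -161. -159. -158.  -13.   -1.    7.    9.    8.   11.   10.   11.   13.   12.  -54.  -51.  -52.  -38.  -35.  -29.]
 [-158. -157. -157. -158. -157. -159. -150. -152.  -17.   -1.   12.   14.   15.   16.   14.   19.   15.   19.   15.  -47.  -49.  -48.  -36.  -33.]
 [-157. -153. -152. -153. -153. -153. -151.  -52.  -19.   -4.    6.   17.   18.   18.   18.   19.   21.   22.   21.  -41.  -42.  -44.  -36.  -31.]
 [-153. -155. -150.  -51.  -48.  -49.  -51.  -47.  -22.   -4.    9.   19.   20.   21.   21.   22.   24.   26.   24.   20.  -39.  -38.  -36.  -32.]]
```

View pics/s7c.png

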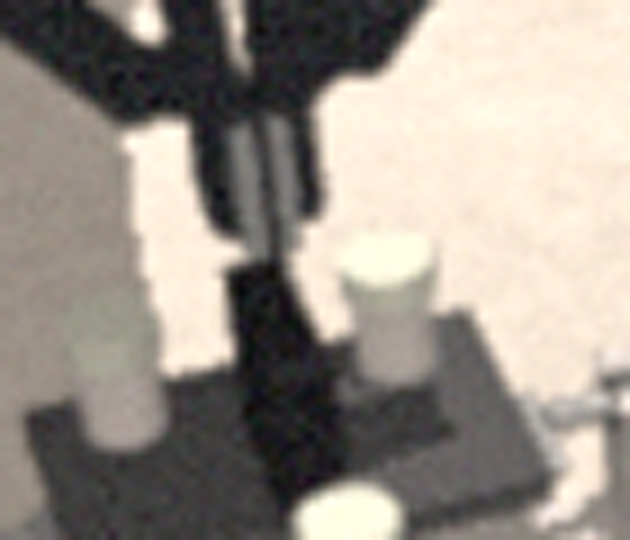

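The depth map puts the fingertips at about 145 mm and the fin top at 121 mm, so a gap of about 24 mm remains and the tips stand higher than the TCP reading suggests. I'll lower most of that and then look again.

Emit:
play_rows([
  [0, 0, -3, 0, 0, 0, 0],
  [0, 0, -6, 0, 0, 0, 0],
  [0, 0, -9, 0, 0, 0, 0],
  [0, 0, -12, 0, 0, 0, 0],
  [0, 0, -14, 0, 0, 0, 0],
  [0, 0, -14, 0, 0, 0, 0],
  [0, 0, -14, 0, 0, 0, 0],
])

```text
clock: 19.8
tcp_pos: [0.5625, -0.188, 0.0988]
orientation: [-3.137, -0.165, 0.0]
contact_force: [0.7, 0.4, 0.9]
grip_width: 0.0
```

```bash
python3 look.py 8 .105; python3 - <<'E'
from fit import *
s=dict(np.load("scene8.npz"));X=cloud(s);Z=X[...,2]
np.set_printoptions(linewidth=200,precision=0,suppress=True)
print(Z[200:222,192:206]*1000)
s["color"]=cv2.convertScaleAbs(s["color"],alpha=1.8);crop(s,170,240,180,240,9,"pics/s8c.png")
E
```

```text
{'clock': 19.8, 'tcp_pos': [0.5625, -0.188, 0.0988], 'orientation': [-3.1373, -0.1646, 0.0], 'contact_force': [0.7173, 0.3794, 0.8724], 'moment': [0.0037, 0.0174, 0.0102], 'grip_width': 0.0}
top
  cap 90 [364.4 178. ] [ 0.6232 -0.1799  0.105 ] z 0.1055
  cap 108 [391. 225.] [ 0.5298 -0.2266  0.105 ] z 0.1055
  cap 121 [355.7 229.2] [ 0.523  -0.1585  0.105 ] z 0.1055
  plate plane 1328 [-0.0013 -0.0025  0.0734]
scene
  cap 75 [212.7 209.5] [ 0.5276 -0.1581  0.105 ] z 0.1047
  cap 79 [182.  216.4] [ 0.5341 -0.2254  0.105 ] z 0.1046
  cap 94 [208.7 238.3] [ 0.6249 -0.1814  0.105 ] z 0.1047
  plate plane 1221 [-0.0067  0.0007  0.0731]
wrist
  cap 1476 [281.3 144.5] [ 0.6194 -0.1829  0.105 ] z 0.1053
  cap 447 [229.1 287.9] [ 0.5284 -0.1597  0.105 ] z 0.105
  cap 443 [333.7 287.9] [ 0.5353 -0.2248  0.105 ] z 0.1049
  plate plane 14956 [-0.0027  0.0003  0.0733]
[[168. 167. 171. 170. 168. 167. 167. 166. 166. 167. 167. 164. 161. 162.]
 [157. 165. 165. 165. 166. 167. 166. 166. 164. 162. 165. 161. 160. 159.]
 [157. 164. 162. 162. 161. 163. 165. 161. 162. 163. 160. 157. 157. 156.]
 [155. 160. 1
[... 674 characters left out ...]
. 138. 138. 137. 138. 136. 137. 136.  -2.]
 [ -1.   1.   0. 117. 120. 120. 135. 136. 135. 135. 134. 133.  -2.   1.]
 [ -1.   1.   0. 111. 120. 121. 134. 133. 122. 121. 121. 121. 120.   2.]
 [ -1.  -2.  -2. 107. 118. 120. 121. 119. 119. 122. 123. 120. 120.   1.]
 [  2.  -0.   1.  -0. 114. 119. 122. 121. 123. 123. 120. 121. 121.  -1.]
 [  2.   0.  -0.   2. 109. 118. 122. 123. 123. 120. 119. 119. 121. 122.]
 [ -2.  -1.  -1.   2. 102. 114. 120. 123. 120. 122. 120. 122. 123. 121.]
 [  1.  -0.   3.  -1. 100. 110. 119. 121. 121. 122. 120. 124. 122. 121.]
 [ -2.  -3.  -1.  76.  98. 107. 115. 122. 123. 122. 120. 120. 122. 121.]
 [ 71.  73.  74.  71.  92. 103. 111. 121. 122. 123. 121. 120. 119. 122.]]
```

View pics/s8c.png

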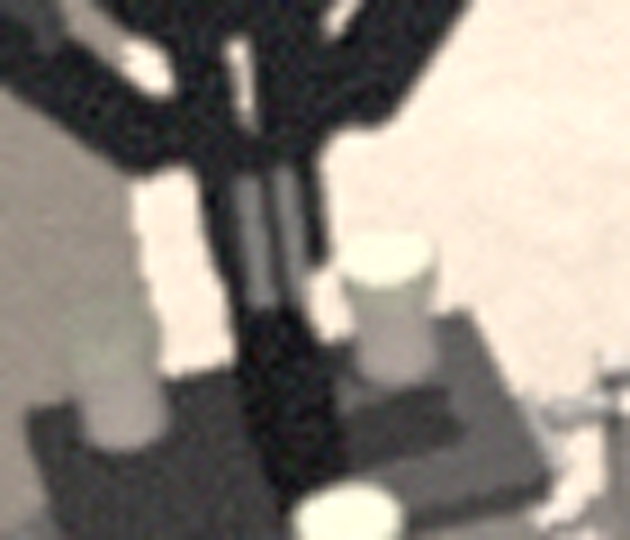

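View pics/wrist8.png

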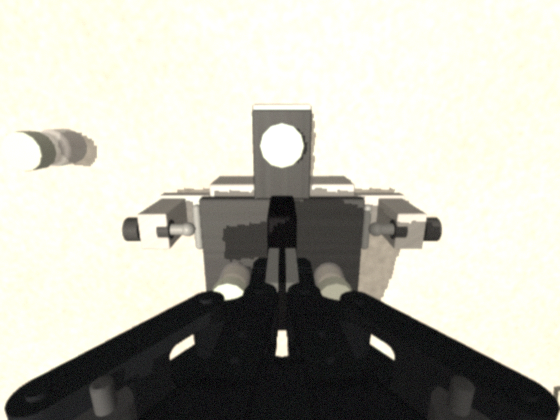

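The crop shows the tips about 12 mm above the fin top. I'll approach 8 mm and then slow down.

Emit:
play_rows([
  [0, 0, -2, 0, 0, 0, 0],
  [0, 0, -4, 0, 0, 0, 0],
  [0, 0, -6, 0, 0, 0, 0],
  [0, 0, -7, 0, 0, 0, 0],
  [0, 0, -7.5, 0, 0, 0, 0],
  [0, 0, -8, 0, 0, 0, 0],
  [0, 0, -8, 0, 0, 0, 0],
])

```text
clock: 20.65
tcp_pos: [0.5625, -0.188, 0.0908]
orientation: [3.137, 0.165, 0.0]
contact_force: [1.4, 0.5, 0.0]
grip_width: -0.0001
```

Emit:
play_rows([
  [0, 0, -0.3, 0, 0, 0, 0],
  [0, 0, -0.7, 0, 0, 0, 0],
  [0, 0, -0.7, 0, 0, 0, 0],
])

```text
clock: 20.95
tcp_pos: [0.5626, -0.188, 0.0902]
orientation: [3.137, 0.164, 0.0]
contact_force: [-0.1, -0.2, -0.3]
grip_width: 0.0003
```

Emit:
play_rows([
  [0, 0, -0.3, 0, 0, 0, 0],
  [0, 0, -0.7, 0, 0, 0, 0],
  [0, 0, -0.7, 0, 0, 0, 0],
])

```text
clock: 21.25
tcp_pos: [0.5627, -0.1881, 0.0901]
orientation: [3.137, 0.164, 0.001]
contact_force: [-1.5, 0.6, 6.2]
grip_width: 0.0001
```

Emit:
play_rows([
  [0, 0, -0.3, 0, 0, 0, 0],
  [0, 0, -0.7, 0, 0, 0, 0],
  [0, 0, -0.7, 0, 0, 0, 0],
])

```text
clock: 21.55
tcp_pos: [0.5628, -0.1881, 0.09]
orientation: [3.137, 0.164, 0.001]
contact_force: [-3.2, 1.1, 10.8]
grip_width: 0.0002
```

Emit:
play_rows([
  [0, 0, -0.3, 0, 0, 0, 0],
  [0, 0, -0.6, 0, 0, 0, 0],
  [0, 0, -0.6, 0, 0, 0, 0],
])

```text
clock: 21.85
tcp_pos: [0.5628, -0.1881, 0.0899]
orientation: [3.137, 0.164, 0.001]
contact_force: [-5.1, 1.3, 14.7]
grip_width: 0.0005
```

Emit:
play_rows([
  [0, 0, -0.2, 0, 0, 0, 0],
  [0, 0, -0.3, 0, 0, 0, 0],
  [0, 0, -0.3, 0, 0, 0, 0],
])

```text
clock: 22.15
tcp_pos: [0.5629, -0.1881, 0.0899]
orientation: [3.137, 0.164, 0.002]
contact_force: [-5.5, 0.8, 17.1]
grip_width: 0.0004
```

Emit:
play_rows([
  [0, 0, -0.2, 0, 0, 0, 0],
  [0, 0, -0.35, 0, 0, 0, 0],
  [0, 0, -0.35, 0, 0, 0, 0],
  [0, 0, -0.35, 0, 0, 0, 0],
])

```text
clock: 22.55
tcp_pos: [0.5629, -0.1881, 0.0899]
orientation: [3.137, 0.164, 0.002]
contact_force: [-6.5, 1.4, 19.4]
grip_width: 0.0003
```

Emit:
play_rows([
  [0, 0, -0.1, 0, 0, 0, 0],
  [0, 0, -0.1, 0, 0, 0, 0],
  [0, 0, -0.1, 0, 0, 0, 0],
  [0, 0, -0.1, 0, 0, 0, 0],
  [0, 0, -0.1, 0, 0, 0, 0],
])

```text
clock: 23.05
tcp_pos: [0.5629, -0.1882, 0.0899]
orientation: [3.137, 0.164, 0.002]
contact_force: [-7.9, 1.6, 19.5]
grip_width: -0.0
```

Emit:
play_rows([
  [0, 0, 0, 0, 0, 0, 0],
  [0, 0, 0, 0, 0, 0, 0],
  [0, 0, 0, 0, 0, 0, 0],
  [0, 0, 0, 0, 0, 0, 0],
  [0, 0, 0, 0, 0, 0, 0],
  [0, 0, 0, 0, 0, 0, 0],
  [0, 0, 0, 0, 0, 0, 0],
])

```text
clock: 23.75
tcp_pos: [0.5629, -0.1881, 0.0899]
orientation: [3.137, 0.164, 0.002]
contact_force: [-7.0, 1.6, 19.6]
grip_width: 0.0001
```

The push has held at 19.6 N. I'll add a small margin, well under 25 N, and hold for another second.

Emit:
play_rows([
  [0, 0, -0.1, 0, 0, 0, 0],
  [0, 0, -0.2, 0, 0, 0, 0],
  [0, 0, -0.2, 0, 0, 0, 0],
  [0, 0, -0.2, 0, 0, 0, 0],
  [0, 0, -0.2, 0, 0, 0, 0],
  [0, 0, -0.2, 0, 0, 0, 0],
  [0, 0, -0.2, 0, 0, 0, 0],
  [0, 0, -0.2, 0, 0, 0, 0],
  [0, 0, -0.2, 0, 0, 0, 0],
  [0, 0, -0.2, 0, 0, 0, 0],
])

```text
clock: 24.75
tcp_pos: [0.5629, -0.1882, 0.0898]
orientation: [3.137, 0.164, 0.002]
contact_force: [-7.8, 2.2, 21.7]
grip_width: -0.0004
```

Emit:
play_rows([
  [0, 0, 1, 0, 0, 0, 0],
  [0, 0, 2, 0, 0, 0, 0],
  [0, 0, 4, 0, 0, 0, 0],
  [0, 0, 10, 0, 0, 0, 0],
  [0, 0, 25, 0, 0, 0, 0],
  [0, 0, 50, 0, 0, 0, 0],
  [0, 0, 75, 0, 0, 0, 0],
  [0, 0, 95, 0, 0, 0, 0],
  [0, 0, 110, 0, 0, 0, 0],
  [0, 0, 110, 0, 0, 0, 0],
  [0, 0, 110, 0, 0, 0, 0],
])

```text
clock: 25.85
tcp_pos: [0.5626, -0.188, 0.1975]
orientation: [3.137, 0.165, 0.001]
contact_force: [-0.6, 0.0, 0.5]
grip_width: 0.0001
```

```bash
python3 look.py 9 .105; python3 - <<'E'
from fit import *
M=np.array([[60,0],[-36,34],[-36,-34]])/1e3
f=dict(np.load("wrist9.npz"));X=cloud(f);Z=X[...,2]
m=(Z>.115)&(Z<.128)&(np.hypot(X[...,0]-.5625,X[...,1]+.1884)<.04);q=X[m];print("fin",len(q),q.mean(0),np.median(q[:,2]))
E
```

```text
{'clock': 25.85, 'tcp_pos': [0.5626, -0.188, 0.1975], 'orientation': [3.137, 0.1645, 0.0012], 'contact_force': [-0.6239, 0.029, 0.5428], 'moment': [0.0253, 0.0399, -0.0097], 'grip_width': 0.0001}
top
  cap 70 [365.5 176.5] [ 0.6262 -0.1823  0.105 ] z 0.1054
  cap 109 [391.  224.8] [ 0.5301 -0.2267  0.105 ] z 0.1054
  cap 123 [355.6 229.2] [ 0.523  -0.1584  0.105 ] z 0.1052
  plate plane 1770 [0.0012 0.0002 0.0734]
scene
  cap 73 [212.6 209.4] [ 0.5273 -0.1581  0.105 ] z 0.1047
  cap 80 [182.  216.5] [ 0.5348 -0.2254  0.105 ] z 0.1046
  cap 93 [208.6 238.4] [ 0.625  -0.1816  0.105 ] z 0.1047
  plate plane 1222 [-0.0053  0.0014  0.073 ]
wrist
  cap 609 [281.7 134.4] [ 0.6194 -0.1828  0.105 ] z 0.1051
  cap 493 [245.8 238.3] [ 0.5215 -0.1593  0.105 ] z 0.1052
  cap 483 [317.7 238.3] [ 0.5286 -0.2265  0.105 ] z 0.1051
  plate plane 8251 [-0.0018 -0.0001  0.0732]
fin 1056 [ 0.56105058 -0.18912558  0.12099334] 0.12107982532034606
```

View pics/scene9.png

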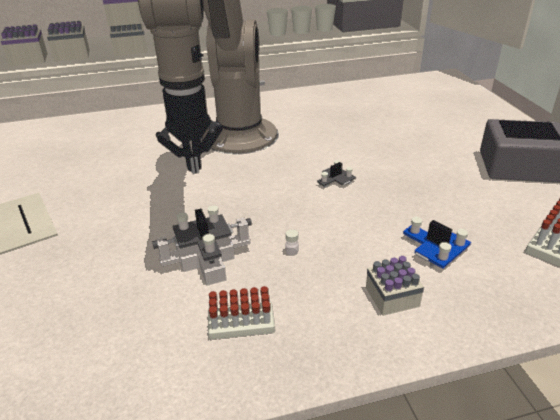

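The scene shows the plate home on the nest at (205,235), the hand clear, and the bystanders where they were. I'm handing it in.

```bash
python3 -c "
from bench import r
print(r.hand_in())"
```

```text
the job is handed in; nothing more can be done
None
```

The plate is home on the nest, let go, bedded with a push of about 20 N, and the job is handed in at about 26 s of the 72 s allowed. `hand_in` reports no verdict, so the checks below are my own.

- **What I did:** I gripped the larger grey plate by its fin, lifted it and lined it up over the nest. I then eased it past the plungers in 1 mm steps; the highest push I read was about 12 N. It snapped home, and I let it go. I bedded it with shut fingers on the fin top, at a steady 19.4 to 19.6 N and then up to 21.7 N, for about 2.2 s in all. Then I backed clear.
- **Last checks:** The plate's top face is at 73.2–73.4 mm in the top and wrist views, which puts the grip at 97.2–97.4 mm; the nest in the pictures gives about 97 mm. The top and wrist views show it level to about 2 mrad, and its centre matches the nest to about 1 mm. The bystanders look unmoved in the last picture.
- **What disagreed:**
    - The shut fingertips stood about 31 mm higher than the TCP reading implied, so I found the touch on the fin top from depth pictures and force. The fin was therefore held near its top.
    - The scene camera alone shows a tilt of 5–8 mrad, which I put down to its calibration.
    - During the bedding push there was also a sideways force of about 8 N, so it was not purely straight down.

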